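Change over the sloping magnetic chuck

TASK

Change the magnetic chuck over for the next grind: throw its lever fully to off, take all the setting-up blocks off it and put them on the wooden board, and only then load every shear-blade blank from the bench onto the chuck. Lay the blanks flat on the sloping face side by side, lengthwise up the slope, with their lower ends square against the stop rail and fully on the face, and when all are in place throw the lever fully to on. Leave everything else on the bench where it is.

Things in the scene. Friction and masses are not known exactly. Their poses are not given: they have to be found in the camera images.
- chuck: Magnetic chuck fixed on the bench: steel plate with thin brass lines, working face 150 (x) x 250 (y) mm sloping 15 degrees, low edge nearest the robot. Origin: centre of the working face, 96 mm above the bench; z: normal of the face; y: level, along its long side; x: straight up the slope. The magnet is not simulated: things stay on the slope by friction and the rail.
- rail (a point): Middle of the stop rail, where its inner side meets the chuck's face: x -67, y 0, z 0 mm in the chuck's frame. The rail runs along the whole low edge, 8 mm proud of the face and 8 mm thick. The free face spans x -67 to 75 mm and y -125 to 125 mm; its other three edges are open. The base below covers about the same ground as the plate.
- lever (a joint): Magnet lever on the +y end of the chuck, in rad: 0 = off (stop, leaning 0.7 rad from vertical towards the robot), 1.4 = on (stop, leaning 0.7 rad from vertical away from the robot). It turns about an axis parallel to the chuck's y and stays where it is left; moving it takes about 3 N at the knob.
- lever_knob (a point): Centre of the black ball knob, 26 mm across, at the end of the lever's 10 mm bar. It moves on a circle of radius 85 mm about lever_pivot, at -0.7 to 0.7 rad from vertical. From above it can be caged between open fingers, one on its near and one on its far side, and pushed along its arc; pinched, it tends to slip out of the pads as it turns.
- lever_pivot (a point): Point on the lever's axis in the plane of the knob's circle: at x 0, y 151, z -19 mm in the chuck's frame, about 26 mm beyond the chuck's end.
- board: Plain wooden board fixed flat on the bench, 260 (x) x 160 (y) x 15 mm thick, the resting place of the setting-up blocks. Origin: centre of its underside; its top is at z = 15 mm.
- block1: Setting-up block: bright ground steel block 76 (x) x 25 (y) x 51 (z) mm with rows of drilled holes, 0.4 to 0.7 kg; at the start it stands on its long edge on the chuck's face, lengthwise up the slope within 0.2 rad. There are three such blocks, of which two or three are present. Origin: centre of its underside.
- block2: Setting-up block: bright ground steel block 76 (x) x 25 (y) x 51 (z) mm with rows of drilled holes, 0.4 to 0.7 kg; at the start it stands on its long edge on the chuck's face, lengthwise up the slope within 0.2 rad. There are three such blocks, of which two or three are present. Origin: centre of its underside.
- block3: Setting-up block: bright ground steel block 76 (x) x 25 (y) x 51 (z) mm with rows of drilled holes, 0.4 to 0.7 kg; at the start it stands on its long edge on the chuck's face, lengthwise up the slope within 0.2 rad. There are three such blocks, of which two or three are present. Origin: centre of its underside.
- blank1: Shear-blade blank: dull flat steel bar 120 (x) x 36 (y) x 12 (z) mm with two bolt holes, 0.3 to 0.5 kg; at the start it lies flat on the bench. There are four such blanks, of which two or three are present. Origin: centre of its underside.
- blank2: Shear-blade blank: dull flat steel bar 120 (x) x 36 (y) x 12 (z) mm with two bolt holes, 0.3 to 0.5 kg; at the start it lies flat on the bench. There are four such blanks, of which two or three are present. Origin: centre of its underside.
- blank3: Shear-blade blank: dull flat steel bar 120 (x) x 36 (y) x 12 (z) mm with two bolt holes, 0.3 to 0.5 kg; at the start it lies flat on the bench. There are four such blanks, of which two or three are present. Origin: centre of its underside.
- blank4: Shear-blade blank: dull flat steel bar 120 (x) x 36 (y) x 12 (z) mm with two bolt holes, 0.3 to 0.5 kg; at the start it lies flat on the bench. There are four such blanks, of which two or three are present. Origin: centre of its underside.
- discs: Stack of grinding discs, 76 mm across, 21 mm high, on the bench among the blanks; a bystander to be left alone. Origin: its underside.
- jar: Grey jar, 60 mm across, 52 mm high, on the bench among the blanks; a bystander to be left alone. Origin: its underside.
- wrench: Wrench lying behind the chuck; a bystander to be left alone. Origin: its underside.
- brush: Flat brush lying behind the blanks; a bystander to be left alone. Origin: its underside.
- spray: Spray can, 60 mm across, 160 mm high, behind the chuck; a bystander to be left alone. Origin: its underside.
Not all that is in view belongs to the job. Leave any red or yellow look-alike of the block3 alone.

How it is judged:
On the way, in this order (a step that is already met when the one before it is completed fails the run):
1. the lever is thrown to off (value of joint lever below 0.15 rad), for 0.2 s.
2. every setting-up block rests on the wooden board (x of block1 in the frame of board between -0.11 and 0.11 m and y of block1 in the frame of board between -0.065 and 0.065 m and z of block1 in the frame of board between 0.008 and 0.06 m and linear speed of each of block1, block2, block3 below 0.02 m/s and x of block2 in the frame of board between -0.11 and 0.11 m and y of block2 in the frame of board between -0.065 and 0.065 m and z of block2 in the frame of board between 0.008 and 0.06 m and x of block3 in the frame of board between -0.11 and 0.11 m and y of block3 in the frame of board between -0.065 and 0.065 m and z of block3 in the frame of board between 0.008 and 0.06 m), for 0.2 s.
3. every blank lies flat on the chuck's face, lengthwise up the slope, against the stop rail (x of blank1 in the frame of chuck between -0.014 and -0.001 m and y of blank1 in the frame of chuck between -0.108 and 0.108 m and z of blank1 in the frame of chuck between -0.005 and 0.005 m and angle between the x axis of each of blank1, blank2, blank3, blank4 and the x axis of chuck, either way round below 0.1 rad and angle between the z axis of each of blank1, blank2, blank3, blank4 and the z axis of chuck, either way round below 0.08 rad and linear speed of each of blank1, blank2, blank3, blank4 below 0.02 m/s and x of blank2 in the frame of chuck between -0.014 and -0.001 m and y of blank2 in the frame of chuck between -0.108 and 0.108 m and z of blank2 in the frame of chuck between -0.005 and 0.005 m and x of blank3 in the frame of chuck between -0.014 and -0.001 m and y of blank3 in the frame of chuck between -0.108 and 0.108 m and z of blank3 in the frame of chuck between -0.005 and 0.005 m and x of blank4 in the frame of chuck between -0.014 and -0.001 m and y of blank4 in the frame of chuck between -0.108 and 0.108 m and z of blank4 in the frame of chuck between -0.005 and 0.005 m), for 0.3 s.
4. the lever is thrown to on (value of joint lever above 1.22 rad), for 0.2 s.
At the end, for the whole second after the job is handed in: Blocks at rest on the board, not stacked, centres within 110 mm (x) and 65 mm (y) of its centre. Blanks flat (0.08 rad) and at rest on the chuck, within 0.1 rad of straight up the slope, lower end within 6 mm of the rail, centre within 108 mm of the middle in y. Lever above 1.22 rad (all of step 2 and all of step 3 and value of joint lever above 1.22 rad); the robot touches nothing.
It fails at once if a bystander is pushed more than 60 mm from its place (distance of any of discs, jar, wrench, brush, spray from where it was at the start of the episode above 0.06 m).
It fails at once if the jar or the spray can is knocked over (angle between any of spray, jar's own z axis and vertical above 0.6 rad).
Of block1, block2, block3 only 2 to 3 are there at a start; the rules pass over those that are not, and their reading is None.
Of blank1, blank2, blank3, blank4 only 2 to 3 are there at a start; the rules pass over those that are not, and their reading is None.
At some moment in a run one of blank1, blank2, blank3, blank4 may be knocked a few centimetres aside while the robot is not near it.
It also fails if it takes over 210 s, if anything falls off the work surface, if the arm or the gripper's body presses on something with over 40 N, if the wrist force passes 120 N, or if a joint passes its speed limit or range.

ROBOT

A 6-joint arm with a two-finger parallel gripper is mounted at the origin on the work surface. World frame = base frame: x ahead of the robot, y to its left, z up, the work surface at z = 0. Lengths are in m, angles in rad, forces in N, time in s.
With the tool pointing down it reaches from about 0.275 to 0.825 m from the base axis. Payload 4.9 kg.
Tool frame: the origin (TCP) lies midway between the tips of the shut fingers; the grasp point (between the pads) lies 19 mm behind it (grip_point_offset is the distance from the TCP to the grasp point, in m); z points along the fingers, x is the direction in which the jaws open and shut, and the axes are right-handed (so a half turn about z gives the same grasp; the last joint's range is limited). The gripper opens to 85 mm and grips with 20 to 120 N. Pads are 22 mm wide; open, the fingers measure 114 mm over their backs; the gripper's body (76 mm by 85 mm) begins 54 mm behind the grasp point. The pads swing forward as they close: fully open they stand 13 mm farther back than shut.
Start: joints at [-1.302, 0.326, -0.193, 1.052, 0, 1.437], TCP at [0.216, -0.506, 0.231] pointing down, gripper open.
Joint ranges: [-2.65, 2.65], [-0.97, 1.79], [-1.3, 1.35], [-1.93, 2.1], [-1.47, 1.37], [-3.14, 3.14]. Speed limits (rad/s): [2.57, 2.57, 3.14, 3.14, 3.14, 3.14].

INTERFACE

Orientations are given as a rotation vector (axis times angle).
In Python, from cell import * gives the robot as it stands. Calls block until the motion is done:
- movep(position, orientation): joint-space move of the TCP to a pose.
- move_l(position, velocity=0.15, rot=None, until_force=None): straight line of the TCP; rot=None keeps the orientation; velocity is the mean speed in m/s. With until_force (N) it stops when the force on the tool has changed by that much, and returns True; else False.
- set_joints(angles): joint-space move.
- let_go() and grab(newtons=None): open the fingers fully, or close them until they stop; newtons is the grip in N (None keeps the last).
- sleep(seconds).
- ik(position, orientation): joint angles nearest the present ones, or None.
- get_state(): the state.
- grab_frame(name): name is "scene" or "side" or "wrist"; returns a dict with "img" (384x512x3 uint8, red, green, blue), "fx", "fy", "cx", "cy" (pixels), "k1" (the pictures are not rectified: a ray, as slopes to the right and down, at radius r is drawn at 1 + k1 r^2 times it, then the intrinsics apply), "cam_to_world" (4x4, takes a point from camera to world coordinates); the wrist camera has in their place "T_tool_cam" (4x4, takes a point from camera to tool coordinates, whose origin is the TCP and whose axes are the tool frame's). Camera axes: x right, y down, z forward; pixel columns grow to the right and rows downward; lengths in m; the calibration is good to about 2 mm. A picture is of the moment at which its call begins: read the wrist's pose just before it. There is no depth.
A pose or a line that the arm cannot do raises MotionError and nothing moves.
- sign_off(): hands the job in, once; it reports no verdict.
Trained networks look in the newest picture that a camera, given by its name, has taken for a name from the list of things; names that differ only in an ending like _2 or _b are one class to them, and where a whole thing is asked for, a point or a joint stands for the part that bears it (a point fixed in the world has none). Each returns a list of dicts, best first, with "score" (0 to 1); they miss things now and then, are a little off and sometimes report something else, mostly with a low value. They report only what shows in the picture. A call takes as long as a camera call. They do not tell look-alikes from the thing itself.
- spot_in(camera, name): "centre" ([column, row] in pixels, amid what is visible of it).
- silhouettes(camera, name): "mask" (384x512 bool, what is visible of it) and "centre" ([column, row] in pixels, amid what is visible of it).
- tip_of(camera, name): "centre" ([column, row] in pixels: a listed point, or the origin of a listed thing).
The state is a dict: "clock": time; "q": joint angles; "joint_velocities": joint speeds; "tau": joint torques, N m; "position": TCP position; "eef_rot": TCP orientation; "contact_force": force on the tool from outside, world axes, zero at the start; "wrist_torque": the same for the moment, N m; "finger_gap": opening from 0.0 (shut) to 1.0 (fully open).
Only numpy, scipy, OpenCV 4.12 (cv2) and the standard library are available. Lean on these libraries where they do the work, as an engineer would, in place of code of your own. Each camera call takes 0.05 s, during which the arm holds its last target. There are 200 camera calls.

## Working session

There is one attempt and no reset: what is moved stays moved. The work goes in short steps, each a Python script; the robot and the scene stay as the last script left them, time stands still between calls to the robot, and variables do not carry over. Pictures are saved under pics/ and viewed, about 12 in all and at most 16, crops included, and the job is handed in when it is done.

```bash
ls; mkdir -p pics; python3 - <<'E'
from cell import *
import cv2
for n in ["scene","side"]:
    f=grab_frame(n); cv2.imwrite(f"pics/{n}0.png",f["img"][:,:,::-1])
    print(n,f["fx"],f["fy"],f["cx"],f["cy"],f["k1"]); print(f["cam_to_world"].round(3) if hasattr(f["cam_to_world"],'round') else f["cam_to_world"])
    for t in ["chuck","rail","lever_knob","lever_pivot","board","block1","blank1","discs","jar","wrench","brush","spray"]:
        print(t,[(round(d["score"],2),[round(float(c)) for c in d["centre"]]) for d in spot_in(n,t)], [(round(d["score"],2),[round(float(c)) for c in d["centre"]]) for d in tip_of(n,t)])
f=grab_frame("wrist");print(f["T_tool_cam"],f["fx"],f["k1"]); print(get_state())
E
```

```text
pics
scene 467.31867021004535 467.31867021004535 258.61403295017186 194.81637401239834 -0.15346733123892067
[[ 0.599  0.525 -0.605  1.378]
 [ 0.801 -0.402  0.444 -0.592]
 [-0.01  -0.75  -0.661  0.983]
 [ 0.     0.     0.     1.   ]]
chuck [(0.84, [296, 185])] [(0.95, [296, 172])]
rail [(0.69, [300, 186]), (0.47, [309, 230])] [(0.6, [283, 163]), (0.57, [209, 264])]
lever_knob [(0.41, [346, 151])] [(0.44, [346, 151])]
lever_pivot [(0.67, [298, 190])] [(0.57, [335, 163])]
board [(0.66, [124, 258])] [(0.9, [127, 260])]
block1 [(0.79, [317, 154]), (0.79, [371, 178]), (0.64, [267, 171]), (0.48, [327, 148])] [(0.93, [320, 163]), (0.84, [268, 180]), (0.8, [368, 179]), (0.57, [326, 156])]
blank1 [(0.78, [212, 263]), (0.59, [217, 201])] [(0.7, [210, 262]), (0.7, [214, 204])]
discs [(0.81, [186, 241])] [(0.67, [188, 241])]
jar [(0.86, [257, 233])] [(0.89, [258, 238]), (0.52, [209, 264])]
wrench [(0.67, [218, 288]), (0.56, [336, 221])] [(0.77, [319, 227])]
brush [(0.85, [213, 291]), (0.64, [186, 242])] []
spray [(0.56, [311, 229])] [(0.76, [308, 259])]
side 444.77827299313816 444.77827299313816 
[... 1329 characters left out ...]
9725213 -0.02883656776023307
{'clock': 2.55, 'q': array([-1.30216869e+00,  3.26198184e-01, -1.92552634e-01,  1.05196918e+00,
       -3.43949503e-05,  1.43661404e+00]), 'joint_velocities': array([ 0.0010685 ,  0.00056171,  0.00022809, -0.00097994,  0.00104821,
        0.00113333]), 'tau': array([ 1.12213602e-03, -4.43324053e+01,  2.62750232e+01,  1.24448332e-03,
       -2.06312702e-04,  1.20708552e-06]), 'position': array([ 0.21562716, -0.50602878,  0.23129984]), 'eef_rot': array([ 2.62086551e+00, -1.73210568e+00,  5.47273145e-05]), 'contact_force': array([-0.06727962, -0.18732898, -0.09189063]), 'wrist_torque': array([-0.01677232, -0.02846583, -0.01374385]), 'finger_gap': 0.9969282834186497}
```

```bash
python3 - <<'E'
import cv2,numpy as np
a=cv2.imread("pics/scene0.png");b=cv2.imread("pics/side0.png")
cv2.imwrite("pics/a1.png",cv2.resize(a[110:350,60:400],None,fx=2.3,fy=2.3,interpolation=cv2.INTER_CUBIC))
cv2.imwrite("pics/b1.png",cv2.resize(b[90:384,100:400],None,fx=2,fy=2,interpolation=cv2.INTER_CUBIC))
E
```

```text
(no output)
```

View pics/a1.png

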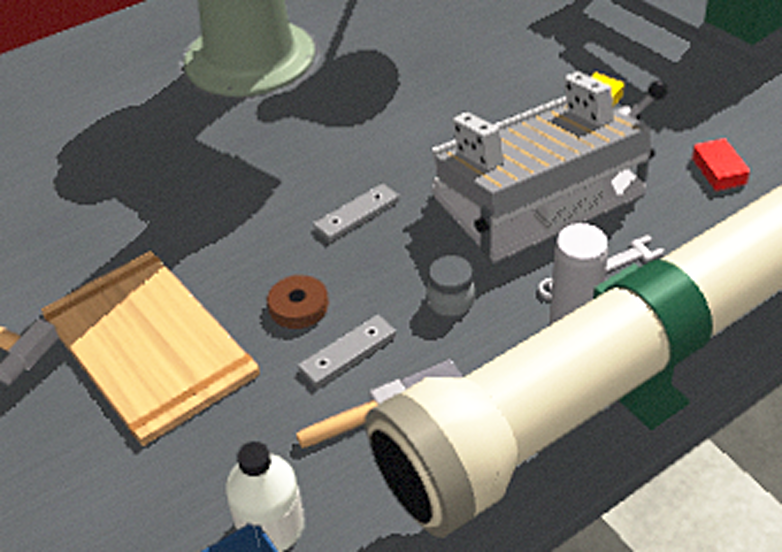

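View pics/b1.png

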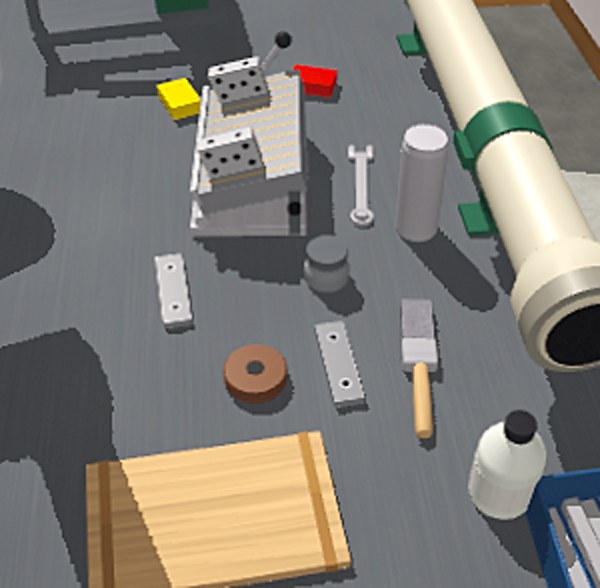

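Two silver blocks sit on the chuck (scene crop at about (475,140) and (588,95)). The yellow and red blocks are look-alikes on the bench, to be left alone. Two blanks lie at crop (356,213) and (347,350), and the lever leans away from the robot, so it is on. Next I'll write helpers and make rough estimates.

```bash
cat > h.py <<'E'
from cell import *
import numpy as np, cv2
from scipy.spatial.transform import Rotation as R
def cam(f,st=None):
    if "cam_to_world" in f: return np.array(f["cam_to_world"])
    T=np.eye(4);T[:3,:3]=R.from_rotvec(st["eef_rot"]).as_matrix();T[:3,3]=st["position"]
    return T@np.array(f["T_tool_cam"])
def shot(n,save=None):
    st=get_state(); f=grab_frame(n); f["C"]=cam(f,st)
    if save: cv2.imwrite(f"pics/{save}.png",f["img"][:,:,::-1])
    return f
def KD(f): return np.array([[f["fx"],0,f["cx"]],[0,f["fy"],f["cy"]],[0,0,1.]]),np.array([f["k1"],0,0,0,0.])
def ray(f,px):
    K,D=KD(f); s=cv2.undistortPoints(np.array(px,float).reshape(-1,1,2),K,D).reshape(-1,2)
    d=np.c_[s,np.ones(len(s))]@f["C"][:3,:3].T
    return f["C"][:3,3],d/np.linalg.norm(d,axis=1)[:,None]
def onz(f,px,z):
    o,d=ray(f,px); return o+d*((z-o[2])/d[:,2])[:,None]
def onplane(f,px,p,n):
    o,d=ray(f,px); return o+d*(((p-o)@n)/(d@n))[:,None]
def proj(f,P):
    W=np.linalg.inv(f["C"]);K,D=KD(f)
    return cv2.projectPoints(np.array(P,float).reshape(-1,1,3),cv2.Rodrigues(W[:3,:3])[0],W[:3,3],K,D)[0].reshape(-1,2)
def tri(obs):
    A=np.zeros((3,3));b=np.zeros(3)
    for f,px in obs:
        o,d=ray(f,px);M=np.eye(3)-np.outer(d[0],d[0]);A+=M;b+=M@o
    return np.linalg.solve(A,b)
def chuckT(x,y,yaw):
    T=np.eye(4);T[:3,:3]=(R.from_euler('z',yaw)*R.from_euler('y',-np.radians(15))).as_matrix();T[:3,3]=[x,y,.096];return T
def down(a,tilt=None):
    # tool z down, jaw (tool x) along heading a in world
    c,s=np.cos(a),np.sin(a); return R.from_matrix(np.array([[c,s,0],[s,-c,0],[0,0,-1.]]))
def rv(r): return r.as_rotvec()
E
python3 - <<'E'
from h import *
A=shot("scene");B=shot("side")
for t,z in [("chuck",.096),("board",0),("discs",0),("jar",0),("spray",0)]:
    tip_a=tip_of("scene",t);tip_b=tip_of("side",t)
    print(t,[onz(f,d[0]["centre"],z)[0].round(3) for f,d in ((A,tip_a),(B,tip_b)) if d])
s=lambda l,o,k:[(o[0]+u/k,o[1]+v/k) for u,v in l]
a=lambda *l:s(l,(60,110),2.3); b=lambda *l:s(l,(100,90),2)
print("blanks tops a",onz(A,a((356,213),(347,350)),.012).round(3)); 
print("ends a",onz(A,a((335,221),(377,201),(323,363),(371,332)),.012).round(3))
print("ends b",onz(B,b((170,268),(175,308),(334,337),(346,383)),.012).round(3))
print("knob",tri([(A,a((657,89))[0]),(B,b((283,39))[0])]).round(3))
# high edge corners of plate: z=.096+.075*sin15
print("hi edge a",onz(A,a((490,190),(645,125)),.1154).round(3)); print("hi edge b",onz(B,b((299,180),(300,74)),.1154).round(3))
print("board a",onz(A,a((152,254),(258,368),(145,445)),.015).round(3),"b",onz(B,b((320,433),(351,567),(87,465)),.015).round(3))
E
```

```text
chuck [array([ 0.796, -0.268,  0.096]), array([0.544, 0.173, 0.096])]
board [array([ 0.467, -0.392,  0.   ]), array([ 0.473, -0.4  ,  0.   ])]
discs [array([ 0.523, -0.217,  0.   ]), array([ 0.535, -0.224,  0.   ])]
jar [array([ 0.631, -0.053,  0.   ]), array([ 0.63 , -0.057, -0.   ])]
spray [array([0.777, 0.021, 0.   ]), array([ 0.771,  0.025, -0.   ])]
blanks tops a [[ 0.437 -0.07   0.012]
 [ 0.632 -0.209  0.012]]
ends a [[ 0.433 -0.101  0.012]
 [ 0.434 -0.034  0.012]
 [ 0.632 -0.242  0.012]
 [ 0.626 -0.171  0.012]]
ends b [[ 0.429 -0.031  0.012]
 [ 0.436 -0.104  0.012]
 [ 0.63  -0.172  0.012]
 [ 0.635 -0.243  0.012]]
knob [0.611 0.301 0.153]
hi edge a [[0.602 0.028 0.115]
 [0.623 0.272 0.115]]
hi edge b [[0.606 0.008 0.115]
 [0.632 0.258 0.115]]
board a [[ 0.344 -0.327  0.015]
 [ 0.596 -0.308  0.015]
 [ 0.617 -0.464  0.015]] b [[ 0.596 -0.311  0.015]
 [ 0.608 -0.473  0.015]
 [ 0.34  -0.329  0.015]]
```

```bash
python3 - <<'E'
from h import *
movep([0.46,.14,.40],rv(down(-np.pi/2)))
f=shot("wrist","w1"); 
import pickle;pickle.dump(f,open("w1.pkl","wb"))
for t in ["chuck","rail","lever_knob","lever_pivot","block1"]:
    print(t,[(round(d["score"],2),np.round(d["centre"]).tolist()) for d in tip_of("wrist",t)],[(round(d["score"],2),np.round(d["centre"]).tolist()) for d in spot_in("wrist",t)])
T=chuckT(.54,.15,-.095); im=f["img"][:,:,::-1].copy()
for x in(-.067,.075):
    for y in(-.125,.125): p=proj(f,T[:3,:3]@[x,y,0]+T[:3,3])[0]; cv2.circle(im,tuple(int(v) for v in p),3,(0,0,255),1); print(p.round())
cv2.imwrite("pics/w1b.png",cv2.resize(im,None,fx=1.5,fy=1.5,interpolation=cv2.INTER_CUBIC)); print(get_state()["clock"])
E
```

```text
chuck [(0.9, [247.0, 83.0])] [(0.73, [241.0, 68.0])]
rail [(0.56, [240.0, 136.0])] [(0.76, [242.0, 70.0])]
lever_knob [(0.59, [110.0, 30.0]), (0.53, [241.0, 140.0])] [(0.82, [125.0, 55.0])]
lever_pivot [(0.78, [136.0, 76.0])] [(0.84, [245.0, 71.0])]
block1 [(0.92, [176.0, 91.0]), (0.68, [114.0, 146.0]), (0.65, [307.0, 106.0]), (0.59, [97.0, 14.0]), (0.58, [380.0, 163.0])] [(0.81, [312.0, 108.0]), (0.79, [171.0, 95.0]), (0.79, [81.0, 18.0]), (0.71, [120.0, 160.0])]
[336. 151.]
[157. 134.]
[360.  41.]
[150.  20.]
7.3833
```

View pics/w1b.png

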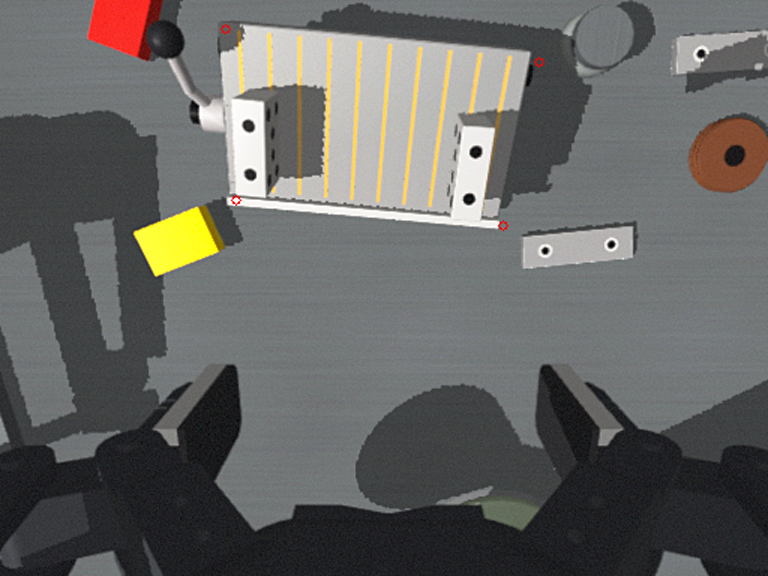

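```bash
python3 - <<'E'
from h import *; import pickle; from scipy.optimize import least_squares
f=pickle.load(open("w1.pkl","rb"))
P=np.array([[.075,.125,0],[.075,-.125,0],[-.075,-.125,.008],[-.075,.125,.008]]); px=np.array([(222,22),(530,52),(499,225),(227,206)])/1.5
def res(v):
    T=chuckT(*v); return (proj(f,P@T[:3,:3].T+T[:3,3])-px).ravel()
s=least_squares(res,[.54,.15,-.095]); T=chuckT(*s.x); print(s.x.round(4),s.fun.round(1))
inv=lambda p:(p-T[:3,3])@T[:3,:3]
n=T[:3,2]
for h in [((249,126),(250,174)),((476,152),(469,199))]:
    q=inv(onplane(f,np.array(h)/1.5,T[:3,3]+.051*n,n)); d=q[0]-q[1]; print("block",q.mean(0).round(4),np.arctan2(d[1],d[0]).round(3),np.linalg.norm(d))
q=onz(f,np.array([(545,250.5),(611.5,244)])/1.5,.012); d=q[0]-q[1]; print("blank",q.mean(0).round(4),np.arctan2(d[1],d[0]).round(3),np.linalg.norm(d))
pv=T[:3,:3]@[0,.151,-.019]+T[:3,3]; xh=np.array([np.cos(s.x[2]),np.sin(s.x[2]),0])
print("pivot",pv)
for a in(.7,.6,-.7): k=pv+.085*(np.sin(a)*xh+np.array([0,0,np.cos(a)])); print("knob",a,k.round(3),(proj(f,k)*1.5).round())
E
```

```text
[ 0.547   0.1551 -0.0862] [-2.9 -0.3  2.2 -1.   0.1  2.4  0.9 -0.3]
block [-0.0107  0.0907  0.051 ] -0.032 0.037507559627612624
block [-0.0156 -0.0847  0.051 ] 0.02 0.037997568509508715
blank [ 0.4316 -0.0667  0.012 ] 1.67 0.07244228857837533
pivot [0.56493939 0.30509834 0.07764741]
knob 0.7 [0.619 0.3   0.143] [[170.  28.]]
knob 0.6 [0.613 0.301 0.148] [[167.  36.]]
knob -0.7 [0.51  0.31  0.143] [[173. 179.]]
```

```bash
cat >> h.py <<'E'
CH=chuckT(.547,.1551,-.0862); YAW=-.0862
XH=np.array([np.cos(YAW),np.sin(YAW),0]); YH=np.array([-np.sin(YAW),np.cos(YAW),0])
def knob(a):
    return CH[:3,:3]@[0,.151,-.019]+CH[:3,3]+.085*(np.sin(a)*XH+np.array([0,0,np.cos(a)]))
def lever(a0,a1,s):
    """s=-1 push towards robot (far finger), +1 push away."""
    r=rv(down(YAW)); up=np.array([0,0,-.025])
    movep(knob(a0)+[0,0,.10],r); move_l(knob(a0)+up,.12)
    for a in np.linspace(a0,a1,7):
        hit=move_l(knob(a)+up+s*.029*XH,.1,until_force=18)
        print(round(a,2),hit,get_state()["contact_force"].round(1))
        if hit: break
    move_l(get_state()["position"]-s*.025*XH,.1); move_l(get_state()["position"]+[0,0,.12],.2)
E
python3 - <<'E'
from h import *
lever(.65,-.80,-1)
f=shot("side","s2");print(get_state()["clock"])
cv2.imwrite("pics/s2c.png",cv2.resize(f["img"][60:260,150:350,::-1],None,fx=2,fy=2))
E
```

```text
0.65 False [ 0.9  0.8 -0.5]
0.41 False [-0.5  0.2  0. ]
0.17 False [ 3.8 -0.6  2.1]
-0.08 False [-0.3  1.2  0.1]
-0.32 False [-0.7  0.4 -0.9]
-0.56 False [-0.   0.1 -0.2]
-0.8 True [ 5.  -0.5  1.8]
16.4167
```

View pics/s2c.png

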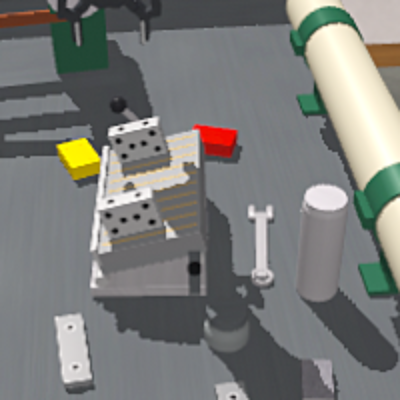

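Lever is at off (knob at crop (118,104), leaning towards the robot, stop felt). Next I move the blocks, grasping with the tool normal to the face so they end up level on the board.

```bash
cat >> h.py <<'E'
BD=np.array([.474,-.398]); BYAW=.07
def ctool(dyaw=0,s=-1):
    # tool z into the chuck face, jaws along chuck y rotated by dyaw about the normal
    c,sn=np.cos(dyaw),np.sin(dyaw); x=s*np.array([-sn,c,0]); z=np.array([0,0,-1.]); 
    return R.from_matrix(CH[:3,:3]@np.c_[x,np.cross(z,x),z])
def cp(*p): return CH[:3,:3]@np.array(p)+CH[:3,3]
E
cat > blk.py <<'E'
from h import *; import sys
bx,by,byaw,gx,gy,px=map(float,sys.argv[1:7])  # block pose, jaw centre, board x
r=rv(ctool(byaw)); let_go()
movep(cp(gx,gy,.13),r); hit=move_l(cp(gx,gy,.010),.12,until_force=12); print("descend",hit,get_state()["position"].round(3),cp(gx,gy,.01).round(3))
if hit: sys.exit()
grab(70); print("gap",get_state()["finger_gap"])
move_l(get_state()["position"]+[0,0,.14],.2)
# keep block->tool relation: tool is (gx-bx) ahead of block centre along block x
ux=np.array([np.cos(BYAW),np.sin(BYAW)]); xy=BD+(px+gx-bx)*ux
d=rv(down(BYAW-np.pi/2)); movep([*xy,.24],d); move_l([*xy,.05],.2)
print("down",move_l([*xy,.020],.05,until_force=8),get_state()["position"].round(4),get_state()["finger_gap"])
let_go(); move_l([*xy,.16],.2); print(get_state()["clock"])
E
python3 blk.py -.0107 .0907 -.032 .005 .088 -.055
```

```text
descend False [0.557 0.243 0.108] [0.557 0.243 0.107]
gap 0.28301745696404484
down True [ 0.4349 -0.4008  0.0253] 0.2875655333840021
30.2583
```

```bash
python3 blk.py -.0156 -.0847 .02 -.0156 -.0847 .055; python3 - <<'E'
from h import *; import pickle
movep([0.46,.14,.40],rv(down(-np.pi/2)))
f=shot("wrist"); pickle.dump(f,open("w2.pkl","wb"))
B=shot("side"); im=f["img"]
cv2.imwrite("pics/w2.png",np.vstack([cv2.resize(im[:200,:,::-1],(800,312),interpolation=cv2.INTER_CUBIC),cv2.resize(B["img"][250:,100:356,::-1],(573,300))[:, :573].copy() if 0 else cv2.copyMakeBorder(cv2.resize(B["img"][234:,80:400,::-1],(600,281)),0,0,0,200,cv2.BORDER_CONSTANT)]))
for t in ("block1","blank1"): print(t,[(round(d["score"],2),np.round(d["centre"]).tolist()) for d in spot_in("side",t)])
print(get_state()["clock"])
E
```

```text
descend False [0.523 0.072 0.102] [0.522 0.072 0.102]
gap 0.2864722313304368
down True [ 0.5288 -0.394   0.0249] 0.2861133992834066
44.8917
block1 [(0.88, [176.0, 346.0]), (0.8, [258.0, 131.0]), (0.66, [190.0, 141.0]), (0.57, [233.0, 335.0])]
blank1 [(0.71, [282.0, 276.0]), (0.68, [185.0, 236.0])]
49.475
```

View pics/w2.png

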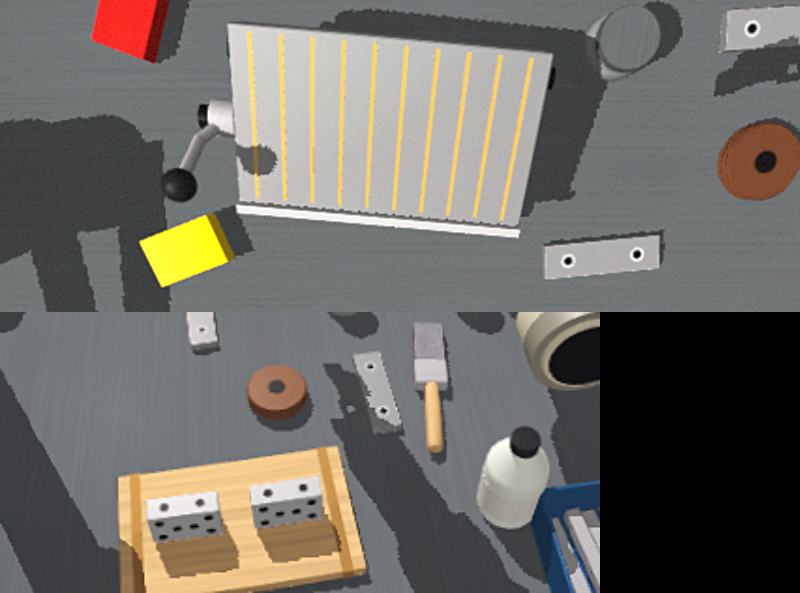

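Both blocks are on the board, side by side (crop (184,518) and (287,502)). The far blank has been knocked a little, now at crop (377,392). I'll refit the chuck and locate both blanks from close by.

```bash
python3 - <<'E'
from h import *; import pickle; from scipy.optimize import least_squares
f=pickle.load(open("w2.pkl","rb")); k=800/512
P=np.array([[.075,.125,0],[.075,-.125,0],[-.075,-.125,.008],[-.075,.125,.008],[-.067,.125,.008],[-.067,-.125,.008]]); px=np.array([(229,24),(552,53),(518,237),(238,213),(238,206),(520,230)])/k
def res(v):
    T=chuckT(*v); return (proj(f,P@T[:3,:3].T+T[:3,3])-px).ravel()
s=least_squares(res,[.54,.15,-.095]); print(s.x.round(4),s.fun.reshape(-1,2).round(1).tolist())
q=onz(f,np.array([(568,261),(637,254)])/k,.012); d=q[0]-q[1]; print("blank",q.mean(0).round(4),np.arctan2(d[1],d[0]).round(3),np.linalg.norm(d))
# overview of the blanks
movep([0.42,-.14,.36],rv(down(-np.pi/2)))
f=shot("wrist"); pickle.dump(f,open("w3.pkl","wb"))
cv2.imwrite("pics/w3.png",cv2.resize(f["img"][:260,:,::-1],(800,406),interpolation=cv2.INTER_CUBIC))
for d in silhouettes("wrist","blank1"):
    c=cv2.minAreaRect(np.argwhere(d["mask"])[:,::-1].astype(np.float32)); bx=cv2.boxPoints(c)
    w=onz(f,bx,.012); e1=w[1]-w[0];e2=w[2]-w[1]; L=e1 if np.linalg.norm(e1)>np.linalg.norm(e2) else e2
    print(round(d["score"],2),np.round(c[0]),w.mean(0).round(4),"len",np.linalg.norm(e1).round(4),np.linalg.norm(e2).round(4),"ang",np.arctan(L[1]/L[0]).round(3))
E
```

```text
[ 0.5467  0.1557 -0.0859] [[-1.9, -0.7], [1.8, -0.1], [0.9, 0.9], [-0.5, 0.9], [-0.9, -0.2], [0.7, -0.0]]
blank [ 0.4316 -0.0667  0.012 ] 1.674 0.07215254126846936
0.71 [209. 142.] [ 0.4324 -0.066   0.012 ] len 0.1195 0.0364 ang -1.477
```

View pics/w3.png

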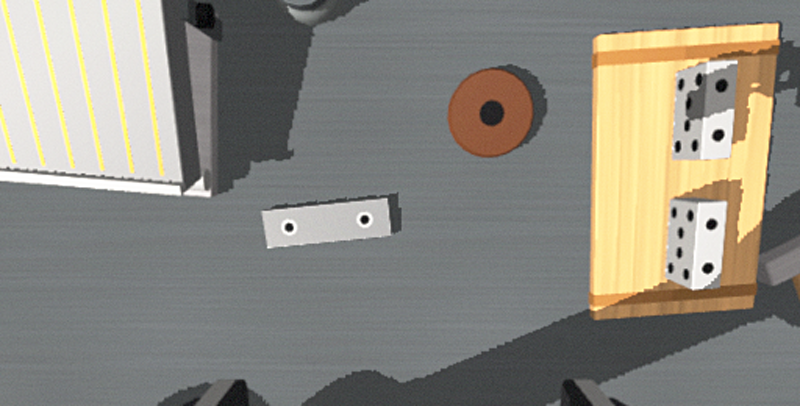

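```bash
cat > bl.py <<'E'
from h import *; import sys
x,y,ang,slot=map(float,sys.argv[1:5])   # blank centre, axis heading, chuck y slot
r=rv(down(ang-np.pi/2)); let_go()
movep([x,y,.14],r); hit=move_l([x,y,.005],.12,until_force=10); print("descend",hit,get_state()["position"].round(4))
if hit and get_state()["position"][2]>.012: sys.exit()
grab(60); print("gap",get_state()["finger_gap"]*85)
move_l(get_state()["position"]+[0,0,.20],.25); print("gap",get_state()["finger_gap"]*85)
movep(cp(.004,slot,.09),rv(ctool(0,1)))
move_l(cp(.004,slot,.022),.15)
inv=lambda p:((p-CH[:3,3])@CH[:3,:3]).round(4)
print("face",move_l(cp(.004,slot,-.004),.03,until_force=5),inv(get_state()["position"]))
p=get_state()["position"]+CH[:3,2]*.001   # ease off, slide to the rail
print("rail",move_l(p-CH[:3,0]*.022,.03,until_force=8),inv(get_state()["position"]))
let_go(); move_l(get_state()["position"]+CH[:3,2]*.10,.15); print(get_state()["clock"])
E
python3 bl.py .432 -.0665 1.672 .045
python3 - <<'E'
from h import *; import pickle
movep([0.53,-.2,.36],rv(down(-np.pi/2)))
f=shot("wrist"); pickle.dump(f,open("w4.pkl","wb"))
cv2.imwrite("pics/w4.png",cv2.resize(f["img"][:260,:,::-1],(800,406),interpolation=cv2.INTER_CUBIC))
for d in silhouettes("wrist","blank1"):
    c=cv2.minAreaRect(np.argwhere(d["mask"])[:,::-1].astype(np.float32)); bx=cv2.boxPoints(c)
    w=onz(f,bx,.012); e1=w[1]-w[0];e2=w[2]-w[1]; L=e1 if np.linalg.norm(e1)>np.linalg.norm(e2) else e2
    print(round(d["score"],2),np.round(c[0]),w.mean(0).round(4),"len",np.linalg.norm(e1).round(4),np.linalg.norm(e2).round(4),"ang",np.arctan(L[1]/L[0]).round(3))
for d in tip_of("wrist","discs"): print("discs",onz(f,d["centre"],0).round(3))
E
```

```text
descend False [ 0.4325 -0.0667  0.0055]
gap 33.70606310265
gap 33.64975999487968
face True [0.0041 0.0451 0.0058]
rail True [-0.0072  0.0449  0.0058]
62.6583
0.78 [278.  61.] [ 0.6545 -0.2255  0.012 ] len 0.1198 0.0368 ang -1.488
0.59 [154.  75.] [ 0.636  -0.0526  0.012 ] len 0.0596 0.0698 ang 1.115
0.41 [276.  11.] [ 0.7181 -0.2233  0.012 ] len 0.0289 0.1998 ang 1.547
0.27 [395. 228.] [ 0.4064 -0.4156  0.012 ] len 0.0499 0.1024 ang 0.123
discs [[ 0.528 -0.216  0.   ]]
discs [[ 0.53  -0.398  0.   ]]
```

View pics/w4.png

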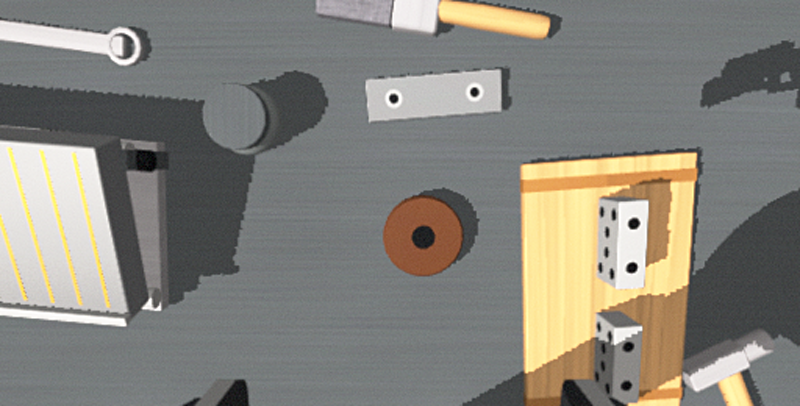

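Blank A seated against the rail (contact at chuck x = -7.2 mm). Blank B is at crop (434,95), with the brush close behind it at (430,30), so I'll check the clearance first.

```bash
python3 - <<'E'
from h import *; import pickle
f=pickle.load(open("w4.pkl","rb")); k=1.5625
c=np.array([.6545,-.2255]); u=np.array([np.cos(1.653),np.sin(1.653)]); n=np.array([u[1],-u[0]])
for z in(.0,.012):
    w=onz(f,np.array([(410,35),(436,35),(460,31),(423,198)])/k,z)[:,:2]-c; print(z,"along",(w@u).round(3),"across",(w@n).round(3))
w=onz(f,np.array([(394,98),(474.5,92)])/k,.012); d=w[0]-w[1]; print(w.mean(0),np.arctan2(d[1],d[0]))
E
```

```text
0.0 along [ 0.017 -0.006 -0.028  0.016] across [ 0.054  0.052  0.054 -0.089]
0.012 along [ 0.017 -0.005 -0.026  0.016] across [ 0.051  0.049  0.051 -0.089]
[ 0.65506849 -0.22596228  0.012     ] 1.6426748481652498
```

```bash
sed -i 's/\[x,y,.14\],r); hit=move_l(\[x,y,.005\]/[x,y,.14],r); hit=move_l([x,y,float(sys.argv[5])]/' bl.py
python3 - <<'E' > /tmp/p; 
import numpy as np
n=np.array([np.sin(1.65),-np.cos(1.65)]); c=np.array([.6547,-.2257])-.012*n; print(*c.round(4))
E
cat /tmp/p; python3 bl.py $(cat /tmp/p) 1.65 -.045 .002
python3 - <<'E'
from h import *; import pickle
movep([0.46,.14,.40],rv(down(-np.pi/2)))
f=shot("wrist"); pickle.dump(f,open("w5.pkl","wb"))
inv=lambda p:(p-CH[:3,3])@CH[:3,:3]
for d in silhouettes("wrist","blank1"):
    c=cv2.minAreaRect(np.argwhere(d["mask"])[:,::-1].astype(np.float32)); 
    w=inv(onplane(f,cv2.boxPoints(c),cp(0,0,.012),CH[:3,2])); print(round(d["score"],2),w.mean(0).round(4),w[:,:2].round(3).tolist())
cv2.imwrite("pics/w5.png",cv2.resize(f["img"][:200,:,::-1],(800,312),interpolation=cv2.INTER_CUBIC))
E
```

```text
0.6427 -0.2266
descend False [ 0.6435 -0.2269  0.003 ]
gap 33.71453678392193
gap 33.87217616831101
face True [ 0.004  -0.0449  0.004 ]
rail True [-0.0069 -0.045   0.004 ]
73.5833
0.74 [-0.0057  0.0445  0.012 ] [[0.054, 0.064], [0.057, 0.027], [-0.065, 0.022], [-0.068, 0.065]]
0.7 [-0.0063 -0.0444  0.012 ] [[-0.066, -0.023], [0.055, -0.026], [0.054, -0.063], [-0.067, -0.065]]
```

View pics/w5.png

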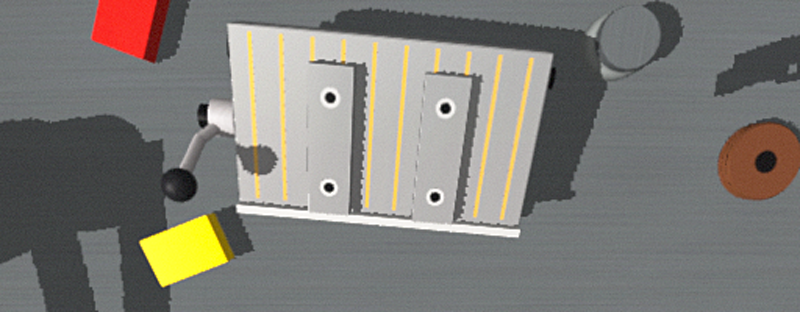

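```bash
python3 - <<'E'
from h import *; import pickle
f=pickle.load(open("w5.pkl","rb"));k=1.5625
for h in [((330,98),(329,187)),((445,108),(435,197))]:
    q=onplane(f,np.array(h)/k,cp(0,0,.012),CH[:3,2])-CH[:3,3]; q=q@CH[:3,:3]; d=q[0]-q[1]; print(q.mean(0).round(4),np.arctan2(d[1],d[0]).round(3))
A=shot("scene");B=shot("side")
cv2.imwrite("pics/f1.png",np.hstack([cv2.resize(A["img"][80:,:400,::-1],(400,304)),cv2.resize(B["img"][60:364,60:460,::-1],(400,304))]))
for n in("scene","side"): print(n,[(round(d["score"],2),np.round(d["centre"]).tolist()) for d in spot_in(n,"blank1")])
E
```

```text
[-0.0069  0.0446  0.012 ] 0.001
[-0.0071 -0.0451  0.012 ] 0.004
scene [(0.79, [306.0, 161.0]), (0.78, [282.0, 172.0])]
side [(0.88, [221.0, 145.0]), (0.75, [222.0, 161.0]), (0.5, [226.0, 179.0])]
```

View pics/f1.png

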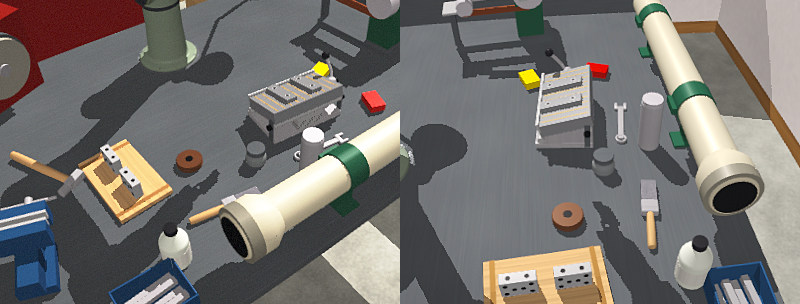

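Both blanks sit at x ≈ -7 mm, parallel to the chuck within 0.004 rad, and none are left on the bench. Now throwing the lever on.

```bash
python3 - <<'E'
from h import *; import pickle
let_go(); lever(-.7,.80,1)
movep([0.46,.14,.40],rv(down(-np.pi/2)))
f=shot("wrist"); B=shot("side")
k=[(round(d["score"],2),np.round(d["centre"]).tolist()) for d in tip_of("wrist","lever_knob")]; print(k,"expected on",proj(f,knob(.7)).round(),proj(f,knob(.52)).round())
q={}
for d in silhouettes("wrist","blank1"):
    c=cv2.minAreaRect(np.argwhere(d["mask"])[:,::-1].astype(np.float32)); 
    w=(onplane(f,cv2.boxPoints(c),cp(0,0,.012),CH[:3,2])-CH[:3,3])@CH[:3,:3]; print(round(d["score"],2),w.mean(0).round(4))
cv2.imwrite("pics/w6.png",np.vstack([cv2.resize(f["img"][:200,:,::-1],(800,312),interpolation=cv2.INTER_CUBIC),cv2.copyMakeBorder(cv2.resize(B["img"][234:,80:400,::-1],(600,281)),0,0,0,200,cv2.BORDER_CONSTANT)])); print(get_state()["clock"])
E
```

```text
-0.7 False [-0.2 -0.3  0.2]
-0.45 False [-4.4  0.4  2.2]
-0.2 False [-0.4  0.8 -0.4]
0.05 False [ 0.2 -0.1  0.4]
0.3 False [0.8 0.2 0.4]
0.55 False [ 0.1 -0.5 -0.3]
0.8 True [-8.1  0.1  8. ]
[(0.6, [242.0, 138.0])] expected on [[114.  19.]] [[111.  29.]]
0.84 [-0.0063 -0.0453  0.012 ]
0.65 [-0.0055  0.044   0.012 ]
90.1333
```

View pics/w6.png

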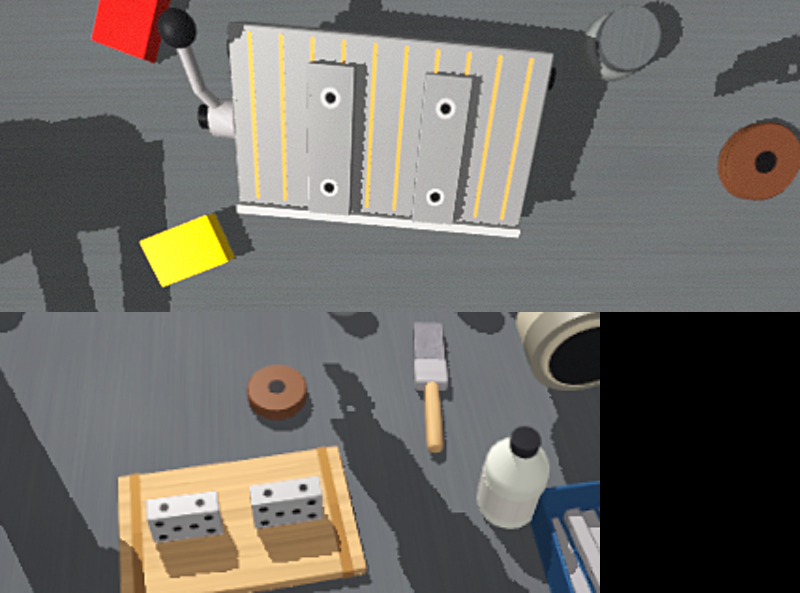

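The knob is at crop (178,28), which is wrist pixel (114,18). That matches the expected on-stop position of (114,19). The blanks, the blocks and the visible bystanders haven't moved.

```bash
python3 -c "
from cell import *
sleep(0.3); print(sign_off())"
```

```text
the job is handed in; nothing more can be done
None
```

The changeover is finished and handed in, at about 90 s of the 210 s allowed. I threw the lever to off, moved both setting-up blocks to the board, loaded both blanks and threw the lever to on.

**Last checks**
- **Lever:** it hit the stop, and the knob showed at wrist pixel (114,18), against (114,19) expected for fully on.
- **Blanks:** they sit at x about -7 mm and y about ±45 mm in the chuck frame, within 0.004 rad of straight up the slope. I felt each one touch the rail, and neither had moved after the lever was thrown. Mask outlines read x about 1 mm higher than the bolt holes, still well inside the tolerance.
- **Blocks:** both stand on the board side by side and apart.
- **Bystanders:** everything visible in the last pictures was where it started. The wrench and spray can were out of that last view, but looked undisturbed just before the lever was thrown on.

**Disagreements**
- **Knocked blank:** the blank near the brush was knocked about 2–3 cm during the run, so I measured it again before picking it up.
- **Knob detector:** the network misplaced the lever knob in the last picture, at (242,138) on the chuck. I used the position seen in the picture instead.

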